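Find the moulded cross on a fuel pump in the inspection mirror and hold it

TASK

A raised cross on the fuel pump module has to be inspected: push the upright pin behind the swivel mirror until the bench camera sees that cross in the middle of the mirror, and hold it there. The mirror springs back when let go, so finish with the fingers still pushing the pin and the mirror still. Be gentle: push the pin lightly from one side, with less than about 20 N, do not pinch it, keep off the pump and the camera, and leave the loose things lying around where they are.

Things in the scene. Friction and masses are not known exactly. Their poses are not given: they have to be found in the camera images.
- stand: Fixed stand of the mirror: grey plate 90 x 90 x 14 mm on the bench with a steel post in its middle. Origin at the centre of the plate's underside, on the mirror's vertical turning axis; z up. The camera's lens always lies straight along the stand's -y axis.
- mirror: Square upright mirror, glass 70 x 70 mm, black back 76 x 76 mm, top edge at 148 mm. Origin at the foot of its vertical turning axis on the bench; x = outward normal of the reflecting face, z up. At rest the normal lies 10 degrees counter-clockwise from above of the stand's -y; it turns only clockwise, up to 72 degrees, and springs back (1.8 N at the pin at rest, 4.9 N at the far stop).
- glass (a point): Centre of the reflecting face, on the turning axis, 110 mm above the bench; axes as the mirror's. For the cross to be seen here the normal must halve the angle, seen from above, between the directions from here to the lens and to the mark: about 20 to 43 degrees from rest.
- pin (a point): Centre of the top of the upright steel pin on the mirror's lever: 12 mm thick, top 165 mm above the bench, free from 85 mm up; push its top 30 mm. It stands behind the mirror, 80 mm from the turning axis, 160 degrees clockwise from the normal (from above). Push it from the stand's -x side: it moves clockwise on its circle, roughly along the stand's +x.
- sight: Not a solid thing: where the camera looks after the mirror. Origin on the turning axis 110 mm above the bench; its x axis is the camera's central line of sight as reflected by the mirror, level; y to its left, z up. It turns twice as fast as the mirror.
- camera: Small fixed bench camera on a foot: black body 42 x 55 x 45 mm, aluminium lens barrel 32 mm thick, all within 135 mm height and 80 mm behind the lens. Origin on the bench under the front of the lens; looks along its +y to the mirror. Narrow view: it sees only the mirror.
- lens (a point): Centre of the front of the camera's lens, 110 mm above the bench, 180 to 240 mm from the mirror's axis.
- pump: Fuel pump module, fixed upright: white plastic canister 104 to 112 mm in diameter and 150 mm tall, rods and a black tube above it, white flange 136 mm in diameter at 217 to 222 mm, two pipe stubs up to 248 mm. Origin at the centre of its underside; z up; the raised cross is on its +y side.
- mark (a point): Centre of the raised grey plastic cross (26 x 26 mm, bars 8 mm wide) on the canister, 59 mm from the pump's axis, 110 mm above the bench; it faces roughly the mirror. Site axes are those of the pump.
- socket: Loose steel wrench socket, 32 mm diameter, 42 mm tall, standing; origin at its underside. Leave alone.
- clamp: Loose steel hose clamp ring, 52 mm diameter, 14 mm tall, lying flat; origin at its underside. Leave alone.
- driver: Loose screwdriver with black handle lying on the bench, along its x axis. Leave alone.
- dish: Loose round steel dish for screws, 84 mm diameter, 28 mm tall; origin at its underside. Leave alone.
- wrench: Loose steel wrench lying flat, along its x axis. Leave alone.
- can: Loose closed can, 64 mm diameter, 170 mm tall, upright; origin at its underside. Leave alone.
- filter: Loose grey oil filter canister, 76 mm diameter, 85 mm tall, upright; origin at its underside. Leave alone.
There are look-alikes about, which are no part of the job. What is shaped like the stand but yellow is not meant. Of the things shaped like the pump, the white one is meant.

How it is judged:
By the outcome, as a careful person would: the job done as asked, in the order asked, and still so for the second after the job is handed in, while the arm keeps its last pose, push and grip.
It also fails if it takes over 38 s, if anything falls off the work surface, if the arm or the gripper's body presses on something with over 40 N, if the wrist force passes 120 N, or if a joint passes its speed limit or range.

ROBOT

A 6-joint arm with a two-finger parallel gripper is mounted at the origin on the work surface. World frame = base frame: x ahead of the robot, y to its left, z up, the work surface at z = 0. Lengths are in m, angles in degrees, forces in N, time in s.
With the tool pointing down it reaches from about 0.4 to 0.825 m from the base axis. Payload 7 kg.
Tool frame: the origin (TCP) lies midway between the tips of the shut fingers; the grasp point (between the pads) lies 19 mm behind it; z points along the fingers, x is the direction in which the jaws open and shut, and the axes are right-handed (so a half turn about z gives the same grasp; the last joint's range is limited). The gripper opens to 88 mm and grips with 3 to 60 N. Pads are 19 mm wide; open, the fingers measure 130 mm over their backs; the gripper's body (78 mm by 193 mm) begins 47 mm behind the grasp point.
Start: joints at [88.642, 20.546, 0.682, 0, -70.136, -16.507], TCP at [0.207, 0.642, 0.227] pointing down, gripper open.
Joint ranges: [-176.03, 176.03], [-82.01, 121.73], [-58.28, 71.71], [-173.87, 95.51], [-174.79, -0.11], [-173.66, 173.66]. Speed limits (degrees/s): [136.94, 136.94, 172.46, 180, 180, 180].

INTERFACE

Orientations are given as [roll, pitch, yaw] about the fixed x, y, z axes, in that order (R = Rz(yaw) Ry(pitch) Rx(roll)).
In Python, from plant import * gives the robot as it stands. The module is installed in compiled form; this text tells all that it offers.
- The arm moves only by the shell command python3 -m pendant 'ROWS' [OPENING]. ROWS is JSON, a list that holds one entry, the list of rows, each a list of 6 numbers: the shift along the world's x, y, z in mm, then the turn, a rotation vector about the world's x, y, z in degrees. A call has 1 to 10 rows; each row is the pose to reach, as a shift and turn from the pose commanded when the call began; what a row does not reach only later rows make up. A row lasts 1/8 s, in which the tool goes at most 62.5 mm and 10.7 degrees, less where a joint would pass 70% of its speed; a pose out of reach is approached as far as the arm can. A call with a gripper value outside its range is refused whole. OPENING is the closure, from -1 (fully open) to 1 (shut), set as the call begins (- or left out, the last holds). The fingers move at their own pace and stop on an object; the grip force is fixed at half the most. Time passes only in rows, so rows that repeat a pose let the fingers close. It gives the time, the measured TCP pose, the force and the opening at its end, in the units of the state.
- get_obs(): the state, without advancing time (a new reading comes with each control period).
- snapshot(name): name is "scene" or "side" or "wrist"; returns a dict with "pixels" (384x512x3 uint8, red, green, blue), "depth" (384x512 float32, m along the optical axis (not along the pixel's ray), 0 where there is no reading), "fx", "fy", "cx", "cy" (pixels), "pose" (4x4, takes a point from camera to world coordinates); the wrist camera has in their place "tool_from_camera" (4x4, takes a point from camera to tool coordinates, whose origin is the TCP and whose axes are the tool frame's). Camera axes: x right, y down, z forward; pixel columns grow to the right and rows downward; lengths in m; the calibration is good to about 2 mm. A picture is of the moment at which its call begins: read the wrist's pose just before it.
- close_job(): hands the job in, once; it reports no verdict.
The state is a dict: "clock": time; "joint_pos": joint angles; "qvel": joint speeds; "tau": joint torques, N m; "tool_pos": TCP position; "orientation": TCP orientation; "force": force on the tool from outside, world axes, zero at the start; "moment": the same for the moment, N m; "opening": finger opening in m.
Only numpy, scipy, OpenCV 4.12 (cv2) and the standard library are available. Lean on these libraries where they do the work, as an engineer would, in place of code of your own. Each camera call takes 0.05 s, during which the arm holds its last target. There are 200 camera calls.

## Working session

There is one attempt and no reset: what is moved stays moved. The work goes in short steps, Python scripts to look and compute and a shell command to move; the robot and the scene stay as the last step left them, time stands still between calls to the robot, and variables do not carry over. Pictures are saved under pics/ and viewed, about 8 in all and at most 12, crops included, and the job is handed in when it is done.

```bash
mkdir -p pics
cat > h.py <<'E'
import numpy as np, cv2, pickle
def world(s,u,v,z=None):
    """pixel -> world point, by depth or onto plane z"""
    P=s['pose']; r=np.array([(u-s['cx'])/s['fx'],(v-s['cy'])/s['fy'],1.])
    if z is None: d=s['depth'][int(v),int(u)]
    else: d=(z-P[2,3])/(P[:3,:3]@r)[2]
    return P[:3,:3]@(r*d)+P[:3,3]
def cloud(s):
    v,u=np.mgrid[:384,:512]; d=s['depth']
    c=np.stack([(u-s['cx'])/s['fx']*d,(v-s['cy'])/s['fy']*d,d],-1)
    w=c@s['pose'][:3,:3].T+s['pose'][:3,3]; w[d==0]=np.nan; return w
def load(n): return pickle.load(open(n+'.pkl','rb'))
E
python3 - <<'E'
from plant import *; from h import *
o=get_obs(); print(o)
for n in ("scene","side"):
    s=snapshot(n); pickle.dump(s,open(n+'.pkl','wb')); cv2.imwrite(f'pics/{n}.png',cv2.resize(s['pixels'][...,::-1],(800,600)))
    print(n,s['pose'][:3,3],s['pose'][:3,2],s['fx'])
E
```

```text
{'clock': 0.0, 'joint_pos': array([ 8.86428071e+01,  2.05891098e+01,  6.31828184e-01, -1.95774661e-02,
       -7.01356475e+01, -1.65103245e+01]), 'qvel': array([-0.09402262, -0.07165978, -0.07293237, -0.00926246,  0.03672146,
        0.00038822]), 'tau': array([-3.94483031e-04, -5.82716274e+01,  2.93054366e+01,  6.99729323e+00,
        7.06183855e-03, -1.61405947e-04]), 'tool_pos': array([0.20694164, 0.64196361, 0.22563586]), 'orientation': array([-1.79991233e+02, -9.43281153e-02, -1.07874192e+02]), 'force': array([ 1.06183411, -0.32829815, -1.1717291 ]), 'moment': array([-0.02114842,  0.01120522,  0.01791509]), 'opening': 0.0874581829193881}
scene [1.22146121 0.2270105  0.8000806 ] [-0.6464269  -0.2801808  -0.70966963] 391.0528529041541
side [-0.10275929 -0.9506568   0.93314891] [ 0.51430123  0.63823214 -0.57284726] 479.11173668758454
```

View pics/scene.png

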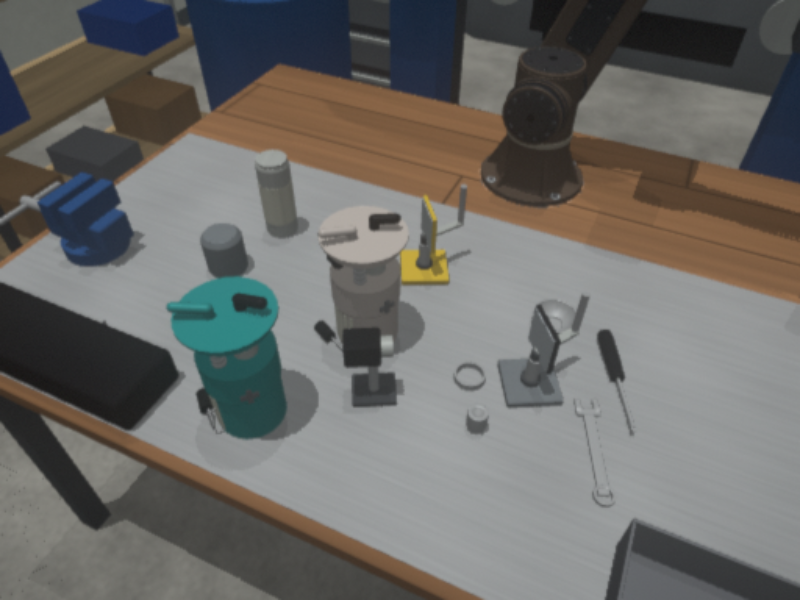

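View pics/side.png

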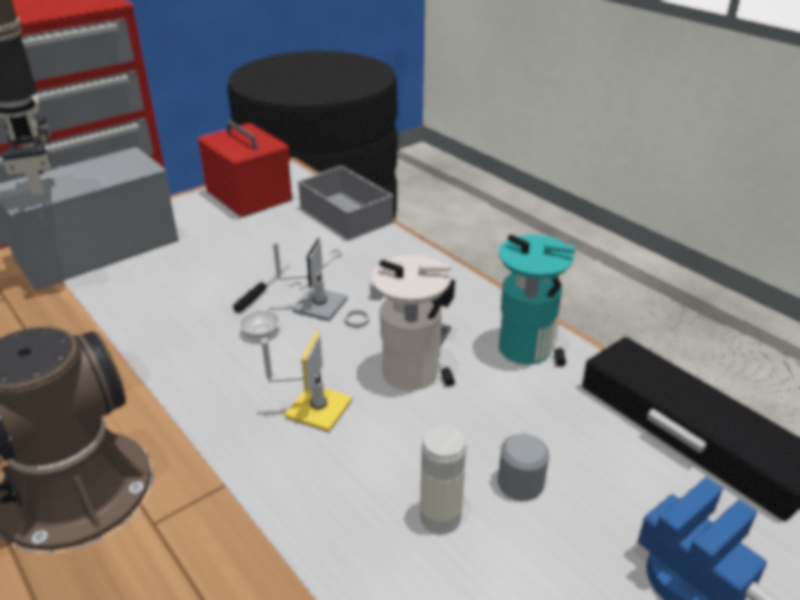

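Scene candidates (800x600 view):
- **Stands:** grey at (530,382) with its pin at (583,310), and yellow at (425,265) with a pin at (462,200). I choose the grey one.
- **Pumps:** white at (365,280), and teal at (240,360). I choose the white one.
- **Camera:** at (368,350), with its lens at (390,346).

Next I measure these and check the choice in one close crop.

Run:
```python
from h import *
s=load('scene'); w=cloud(s); im=s['pixels']
c=im[165:275,195:405,::-1]; cv2.imwrite('pics/crop1.png',cv2.resize(c,None,fx=3.8,fy=3.8,interpolation=cv2.INTER_CUBIC))
for n in('scene','side'):
    s=load(n); w=cloud(s); z=w[...,2]
    def rep(name,m):
        p=w[m]; 
        if len(p)<4: print(n,name,len(p)); return None
        v,u=np.nonzero(m)
        print(n,name,len(p),'med',np.median(p,0).round(4),'min',p.min(0).round(4),'max',p.max(0).round(4),'px',u.mean().round(),v.mean().round()); return p
    u0=np.arange(512)[None]*800/512+0*z; v0=np.arange(384)[:,None]*600/384+0*z
    box=lambda a,b,c,d:(u0>a)&(u0<b)&(v0>c)&(v0<d)
    if n=='scene': B=dict(pin=(565,600,285,340),plate=(490,570,350,412),mir=(525,562,295,380),cam=(335,400,320,362),lens=(378,400,330,362),fl=(310,415,200,262),can=(325,405,265,345))
    else: B=dict(pin=(268,288,235,285),plate=(285,350,285,322),mir=(300,328,232,310),fl=(362,460,255,305),can=(375,445,300,390),cam=(430,465,270,350))
    lim=dict(pin=(.09,.18),plate=(.008,.02),mir=(.075,.155),cam=(.08,.14),lens=(.09,.13),fl=(.212,.23),can=(.02,.149))
    for k,b in B.items():
        m=box(*b)&(z>lim[k][0])&(z<lim[k][1]); p=rep(k,m)
        if p is None: continue
        if k=='plate':
            r=cv2.minAreaRect((p[:,:2]*1000).astype(np.float32)); print('  rect',r)
        if k in('fl','can'):
            A=np.c_[2*p[:,:2],np.ones(len(p))]; x=np.linalg.lstsq(A,(p[:,:2]**2).sum(1),rcond=None)[0]
            print('  circ',x[:2],np.sqrt(x[2]+x[0]**2+x[1]**2),'enc',cv2.minEnclosingCircle((p[:,:2]*1000).astype(np.float32)))
        if k=='mir':
            q=p[:,:2]-np.median(p[:,:2],0); print('  dir',np.linalg.svd(q,full_matrices=False)[2][0])
        if k=='pin':
            t=p[p[:,2]>.12]; print('  pin hi',np.median(t,0) if len(t) else 0)
```

```text
scene pin 130 med [0.521  0.2094 0.1325] min [0.5132 0.2034 0.0902] max [0.5253 0.2152 0.167 ] px 371.0 199.0
  pin hi [0.52078918 0.20937584 0.14612926]
scene plate 815 med [0.5992 0.1659 0.014 ] min [0.5475 0.11   0.0082] max [0.645  0.2268 0.0197] px 338.0 246.0
  rect ((586.1766357421875, 167.49005126953125), (93.1806640625, 89.51631164550781), 28.299692153930664)
scene mir 563 med [0.5904 0.1728 0.1179] min [0.5325 0.1455 0.075 ] max [0.6139 0.1978 0.1512] px 348.0 217.0
  dir [0.79328921 0.60884499]
scene cam 674 med [ 0.7163 -0.0593  0.1291] min [ 0.6266 -0.1249  0.0801] max [ 0.7422 -0.0206  0.1357] px 234.0 220.0
scene lens 131 med [ 0.704  -0.0331  0.122 ] min [ 0.6845 -0.0483  0.1017] max [ 0.7211 -0.0206  0.1298] px 247.0 222.0
scene fl 1418 med [ 0.6003 -0.1172  0.2223] min [ 0.5265 -0.188   0.2179] max [ 0.6629 -0.0538  0.2299] px 233.0 151.0
  circ [ 0.59609535 -0.12109629] 0.04886187462188932 enc ((594.8977661132812, -120.71923828125), 69.03407287597656)
scene can 1482 med [ 0.6424 -0.0859  0.1209] min [ 0.5729 -0.1832  0.0202] max [ 0.7327 -0.0244  0.149 ] px 234.0 2
[... 524 characters left out ...]
.1146] min [0.5467 0.1417 0.0756] max [0.6115 0.1954 0.1508] px 201.0 168.0
  dir [-0.81627692 -0.57766079]
side fl 965 med [ 0.5847 -0.1339  0.222 ] min [ 0.5244 -0.19    0.2131] max [ 0.661  -0.0539  0.2295] px 262.0 179.0
  circ [ 0.59010487 -0.12399558] 0.04920589596714929 enc ((591.9402465820312, -121.50406646728516), 70.59555053710938)
side can 1414 med [ 0.5619 -0.1606  0.0935] min [ 0.535  -0.1908  0.0203] max [ 0.7049 -0.0724  0.149 ] px 263.0 223.0
  circ [ 0.60040146 -0.11564732] 0.060571893761719904 enc ((621.8012084960938, -118.77848815917969), 87.91136932373047)
side cam 212 med [ 0.6997 -0.0982  0.1156] min [ 0.5937 -0.1797  0.0804] max [ 0.7392 -0.0753  0.1399] px 283.0 199.0
```

View pics/crop1.png

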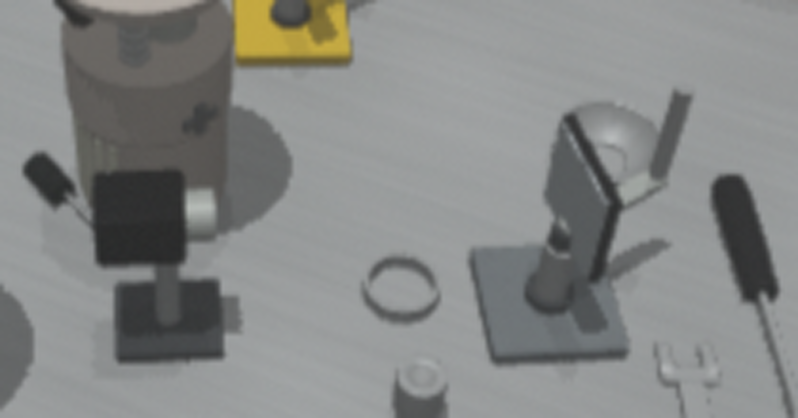

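The crop confirms the grey stand and the white pump with its cross (crop 200,118). From both views the pin is at about (0.516, 0.2095), once I correct for its radius. That is 81 mm from the plate centre against 80 mm given. Now the mark, lens and plate.

Run:
```python
from h import *
s=load('scene'); w=cloud(s); im=s['pixels'].astype(int)
# mark: dark pixels on canister
sub=im[185:207,238:257].sum(2); print(sub[::2,::2])
v,u=np.nonzero(sub<np.percentile(sub,18)); print('mark px',u.mean()+238,v.mean()+185)
for p in [(247,196),(248,196),(247.6,195.5)]: print(p,'depth',world(s,*p).round(4),'plane',world(s,*p,z=.11).round(4))
# plate top
z=w[...,2]; m=np.zeros(z.shape,np.uint8); m[226:262,318:362]=1
m=m.astype(bool)&(abs(z-.014)<.003)&(w[...,1]>.09)
p=w[m]; print(len(p),cv2.minAreaRect((p[:,:2]*1000).astype(np.float32)))
# same from rays on the hull
v,u=np.nonzero(m); q=np.array([world(s,a,b,.014) for a,b in zip(u,v)]); print(cv2.minAreaRect((q[:,:2]*1000).astype(np.float32)))
# lens barrel: bright pixels
b=(im.sum(2)>330); B=np.zeros_like(b); B[210:232,242:254]=1
m=b&B&(z>.09)&(z<.13); p=w[m]; d=np.array([.586,.167])
a=p[:,:2]-d; print('lens pts',len(p),np.median(p,0)); r=np.hypot(*a.T); 
for t in p[np.argsort(r)][:12]: print(t.round(4), np.hypot(*(t[:2]-d)).round(4))
k=(z>.09)&(z<.136)&(im.sum(2)<150); K=np.zeros_like(k);K[205:236,214:246]=1
print('body',cv2.minAreaRect((w[k&K][:,:2]*1000).astype(np.float32)))
# start surroundings height
for n in('scene','side'):
    W=cloud(load(n)); g=(W[...,0]>-.1)&(W[...,0]<.6)&(W[...,1]>.2)&(W[...,1]<.85)
    print(n,'high',[(i/10,np.nanmax(np.where(g&(abs(W[...,1]-i/10)<.05),W[...,2],np.nan)).round(3)) for i in (3,4,5,6)])
```

```text
[[305 308 305 294 269 260 256 255 255 401]
 [290 271 266 261 265 265 260 253 253 407]
 [264 265 263 262 264 261 255 254 252 448]
 [265 264 267 264 261 248 252 253 260 451]
 [266 264 264 261 205 202 225 230 267 330]
 [264 267 261 251 197 189 194 228 270 311]
 [266 264 253 204 190 194 246 251 268 311]
 [263 262 251 209 199 208 250 252 272 308]
 [261 264 255 252 250 252 257 254 268 309]
 [246 251 263 263 258 258 255 251 269 306]
 [264 266 260 263 260 256 255 254 267 312]]
mark px 247.33783783783784 196.48648648648648
(247, 196) depth [ 0.6244 -0.0698  0.1151] plane [ 0.62  -0.072  0.11 ]
(248, 196) depth [ 0.6202 -0.0692  0.1115] plane [ 0.6189 -0.0698  0.11  ]
(247.6, 195.5) depth [ 0.6239 -0.0685  0.1169] plane [ 0.6178 -0.0715  0.11  ]
742 ((585.9071044921875, 167.075439453125), (90.57968139648438, 89.71794128417969), 27.637340545654297)
((587.2745361328125, 167.668212890625), (91.06297302246094, 89.72695922851562), 28.132740020751953)
lens pts 81 [ 0.69940212 -0.0326813   0.12358991]
[ 0.6852 -0.03    0.1196] 0.2206
[ 0.6898 -0.0278  0.122 ] 0.2208
[ 0.696  -0.0249  0.1264] 0.2212
[ 0.697  -0.0244  0.1242] 0.2212
[ 0.6985 -0.0237  0.1227] 0.2214
[ 0.7011 -0.0225  0.119 ] 0.2217
[ 0.7012 -0.0224  0.1227] 0.2217
[ 0.7014 -0.0223  0.1017] 0.2217
[ 0.7039 -0.0211  0.1193] 0.222
[ 0.6845 -0.0329  0.1244] 0.2228
[ 0.6873 -0.0315  0.1246] 0.2229
[ 0.6903 -0.0301  0.1249] 0.223
body ((715.2168579101562, -65.6766586303711), (39.29951095581055, 50.095703125), 27.66252899169922)
scene high [(0.3, np.float64(0.028)), (0.4, np.float64(0.006)), (0.5, np.float64(0.006)), (0.6, np.float64(0.006))]
side high [(0.3, np.float64(0.03)), (0.4, np.float64(0.007)), (0.5, np.float64(0.336)), (0.6, np.float64(0.6))]
```

C is about (0.5865, 0.1673), with the stand's −y at −62°. The lens is 221 mm away, which agrees. The mark is at about (0.619, −0.070), 56 mm from the pump axis against 59 mm given. The mirror must turn about 20.5°, which puts the pin at about (0.537, 0.230). I'll push along 48° with the flat side of the shut fingers.

```bash
python3 -m pendant '[[[15,-25,5,0,0,-7],[38,-65,10,0,0,-16],[60,-105,10,0,0,-26],[83,-145,10,0,0,-36],[105,-185,10,0,0,-46],[128,-225,10,0,0,-56],[150,-265,10,0,0,-66],[173,-305,10,0,0,-76],[195,-343,10,0,0,-86],[213,-375,10,0,0,-95]]]' 1
python3 -m pendant '[[[20,-35,0,0,0,-8],[40,-70,0,0,0,-15],[58,-102,0,0,0,-19],[58,-102,0,0,0,-19],[58,-102,-25,0,0,-19],[58,-102,-55,0,0,-19],[58,-102,-80,0,0,-19],[58,-102,-92,0,0,-19],[58,-102,-92,0,0,-19],[58,-102,-92,0,0,-19]]]'
```

```text
clock: 1.35
tool_pos: [0.4205, 0.2658, 0.2364]
orientation: [-180.0, -0.0, 156.8]
force: [0.3, -0.5, -0.1]
opening: 0.0006
clock: 2.6
tool_pos: [0.4786, 0.166, 0.1455]
orientation: [179.9, 0.0, 138.2]
force: [0.6, -0.7, -1.2]
opening: 0.0004
```

```bash
python3 -m pendant '[[[6,6,0,0,0,0],[12,13,-2,0,0,0],[18,20,-3,0,0,0],[23,25,-3,0,0,0],[23,25,-3,0,0,0]]]'
python3 - <<'E'
from plant import *; from h import *
s=snapshot('scene'); pickle.dump(s,open('scene2.pkl','wb'))
a=s['pixels'][150:262,300:420,::-1]; t=snapshot('side'); pickle.dump(t,open('side2.pkl','wb'))
b=t['pixels'][100:212,120:240,::-1]
cv2.imwrite('pics/pre.png',cv2.resize(np.hstack([a,b]),None,fx=3.3,fy=3.3,interpolation=cv2.INTER_CUBIC))
E
```

```text
clock: 3.22
tool_pos: [0.5014, 0.1908, 0.1413]
orientation: [-180.0, -0.0, 138.1]
force: [-0.9, 0.1, 0.0]
opening: 0.0003
```

View pics/pre.png

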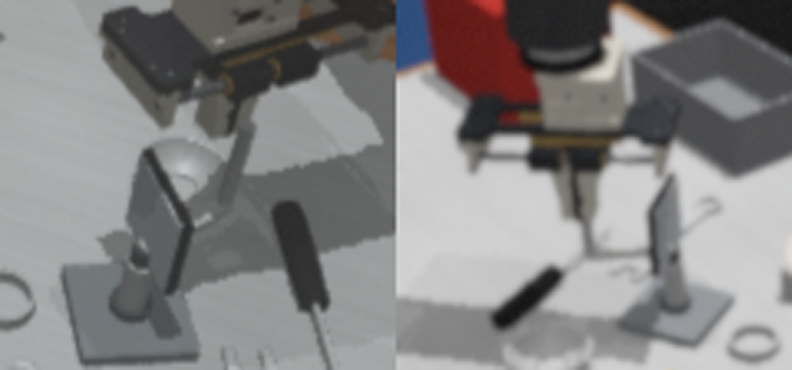

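Left half (scene view): the shut fingers at (225,110) are right behind the pin top at (245,130). The mirror is still at rest and clear. I'll push slowly.

```bash
python3 -m pendant '[[[3,4,0,0,0,0],[7,8,0,0,0,0],[10,11,0,0,0,0],[10,11,0,0,0,0]]]'
python3 -m pendant '[[[3,4,0,0,0,0],[6,7,0,0,0,0],[9,10,0,0,0,0],[12,13,0,0,0,0],[14,15,0,0,0,0],[14,15,0,0,0,0],[14,15,0,0,0,0]]]'
cat > m.py <<'E'
from plant import *; from h import *; import sys
o=get_obs(); print(o['tool_pos'],o['force'])
C=np.array([.5865,.1673]); S=[('scene',.0),('side',.0)]
for n,_ in S:
    s=snapshot(n); pickle.dump(s,open(n+'3.pkl','wb')); w=cloud(s); z=w[...,2]; d=np.hypot(w[...,0]-C[0],w[...,1]-C[1])
    m=(z>.09)&(z<.13)&(d>.068)&(d<.092)&(w[...,1]>.18)&(w[...,0]<.58)
    if m.sum()>3:
        p=np.median(w[m],0); v=p[:2]-s['pose'][:2,3]; c=p[:2]+.0048*v/np.hypot(*v); q=c-C
        print(n,m.sum(),'pin',c,'R',np.hypot(*q),'ang',np.degrees(np.arctan2(q[1],q[0])), 'std',w[m].std(0).round(4))
    e=(z>.085)&(z<.147)&(d<.042)
    p=w[e]; print(n,'mirror',e.sum())
    if len(p)>20:
        f=cv2.fitLine(p[:,:2].astype(np.float32),cv2.DIST_HUBER,0,.01,.01).ravel(); a=np.degrees(np.arctan2(f[1],f[0])); print('  face angle',a,'normal',a-90, 'offset',np.cross(f[:2],f[2:]-C))
E
python3 m.py
```

```text
clock: 3.82
tool_pos: [0.5104, 0.2017, 0.1413]
orientation: [-179.9, -0.1, 138.1]
force: [-4.3, 1.6, 2.7]
opening: 0.0004
clock: 4.7
tool_pos: [0.5241, 0.2168, 0.1411]
orientation: [-179.9, -0.1, 138.1]
force: [-5.4, 2.9, 0.4]
opening: 0.0004
[0.52414059 0.21684672 0.14108873] [-5.4039662   2.90416893  0.39628721]
scene 60 pin [0.53290283 0.22890476] R 0.0816566194507494 ang 131.02381304986199 std [0.0018 0.0034 0.0114]
scene mirror 274
  face angle 21.556736 normal -68.44327 offset 0.0010663737374472255
side 36 pin [0.531417   0.22892104] R 0.08265160988847371 ang 131.79350339979717 std [0.0033 0.0029 0.0111]
side mirror 281
  face angle 18.537363 normal -71.46264 offset 0.002179129577348121m.py:13: DeprecationWarning: Arrays of 2-dimensional vectors are deprecated. Use arrays of 3-dimensional vectors instead. (deprecated in NumPy 2.0)
  f=cv2.fitLine(p[:,:2].astype(np.float32),cv2.DIST_HUBER,0,.01,.01).ravel(); a=np.degrees(np.arctan2(f[1],f[0])); print('  face angle',a,'normal',a-90, 'offset',np.cross(f[:2],f[2:]-C))
```

```bash
python3 -m pendant '[[[2,1,0,0,0,0],[3,3,0,0,0,0],[3,3,0,0,0,0],[3,3,0,0,0,0],[3,3,0,0,0,0],[3,3,0,0,0,0]]]'
python3 -W ignore m.py
python3 - <<'E'
from plant import *; from h import *
F=[]
for i in range(8): s=snapshot('wrist'); o=get_obs(); F.append(np.r_[o['force'],o['moment']])
print(np.mean(F,0).round(2),np.std(F,0).round(2))
a=load('scene3')['pixels'][150:262,300:420,::-1]
cv2.imwrite('pics/post.png',np.hstack([cv2.resize(a,(448,418),interpolation=cv2.INTER_CUBIC),cv2.resize(s['pixels'][...,::-1],(350,418))]))
E
```

```text
clock: 5.55
tool_pos: [0.5278, 0.2193, 0.1413]
orientation: [-180.0, -0.0, 138.1]
force: [-3.8, -0.0, -2.2]
opening: 0.0008
[0.52778725 0.21931481 0.14132825] [-3.82042594 -0.03236165 -2.2150134 ]
scene 63 pin [0.53720791 0.23173595] R 0.08112768265090439 ang 127.41519715396325 std [0.002  0.0035 0.0116]
scene mirror 268
  face angle 18.961832 normal -71.03817 offset 0.0012911607379161782
side 36 pin [0.53661156 0.231904  ] R 0.08162434559082454 ang 127.67600248492496 std [0.0026 0.0035 0.0109]
side mirror 301
  face angle 16.662891 normal -73.33711 offset 0.0020283171899383393
[-4.05  0.23 -2.69  0.18  1.33  0.04] [0.41 0.57 0.57 0.05 0.03 0.02]
```

View pics/post.png

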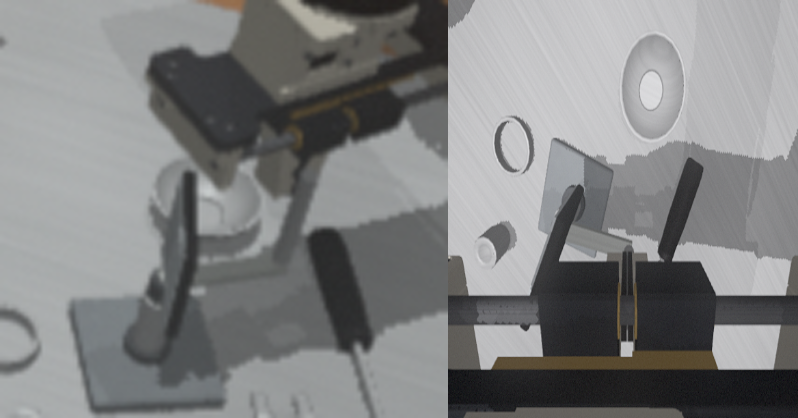

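Pin and mirror moved together and only the shut fingers touch the pin, at about 4 N. I'll run the same fits on the rest pictures to get a differential angle.

```bash
python3 -W ignore - <<'E'
from h import *
C=np.array([.586,.1672])
for n in('scene','side'):
  for k in('','2','3'):
    s=load(n+k); w=cloud(s); z=w[...,2]; d=np.hypot(w[...,0]-C[0],w[...,1]-C[1])
    o=[]
    for zz in((.085,.147),(.10,.14)):
        p=w[(z>zz[0])&(z<zz[1])&(d<.040)]; f=cv2.fitLine(p[:,:2].astype(np.float32),cv2.DIST_HUBER,0,.01,.01).ravel(); o.append(np.degrees(np.arctan(f[1]/f[0]))-90)
    m=(z>.09)&(z<.128)&(d>.068)&(d<.092)&(w[...,1]>.18)&(w[...,0]<.56)
    p=np.median(w[m],0); v=p[:2]-s['pose'][:2,3]; c=p[:2]+.0048*v/np.hypot(*v); q=c-C
    print(n,k,np.round(o,2),'pin',c.round(4),np.hypot(*q).round(4),np.degrees(np.arctan2(q[1],q[0])).round(2))
# mark & lens again, ray to z=.11 for subpixel mark by weighted darkness
s=load('scene'); g=s['pixels'].sum(2).astype(float)
m=np.zeros(g.shape);m[188:205,240:255]=1; wt=np.clip(235-g,0,50)*m; v,u=np.mgrid[:384,:512]
U,V=(u*wt).sum()/wt.sum(),(v*wt).sum()/wt.sum(); M=world(s,U,V,.11); q=M[:2]-C
print('mark',U,V,M,np.degrees(np.arctan2(q[1],q[0])))
# depth at the cross pixels
p=cloud(s)[wt>20]; print('mark depth',len(p),p.mean(0))
# teal-free canister circle fit, only lower-side pixels left of camera
w=cloud(s); z=w[...,2]; a=(np.hypot(w[...,0]-.595,w[...,1]+.121)<.064)&(z>.04)&(z<.14)
p=w[a]; A=np.c_[2*p[:,:2],np.ones(len(p))]; x=np.linalg.lstsq(A,(p[:,:2]**2).sum(1),rcond=None)[0]; print('can',x[:2],np.sqrt(x[2]+x[0]**2+x[1]**2))
E
```

```text
scene  [-50.86 -50.71] pin [0.5165 0.2093] 0.0812 148.83
scene 2 [-50.6  -50.69] pin [0.5162 0.2095] 0.0816 148.75
scene 3 [-71.19 -70.43] pin [0.5371 0.2317] 0.081 127.14
side  [-52.89 -52.88] pin [0.5157 0.2098] 0.0822 148.75
side 2 [-52.94 -53.44] pin [0.5149 0.2106] 0.0833 148.6
side 3 [-74.24 -73.08] pin [0.5366 0.232 ] 0.0814 127.33
mark 247.13716814159292 196.04108723135272 [ 0.61998121 -0.07167166  0.11      ] -81.90358900461098
mark depth 38 [ 0.62290479 -0.07094517  0.11288921]
can [ 0.59664668 -0.12057726] 0.05239380176356341
```

Over by about 0.9°: the turn is about 21.1° and 20.1° is wanted. I'll back off about 1.2 mm.

```bash
python3 -m pendant '[[[-0.9,-0.9,0,0,0,0],[-0.9,-0.9,0,0,0,0],[-0.9,-0.9,0,0,0,0],[-0.9,-0.9,0,0,0,0],[-0.9,-0.9,0,0,0,0],[-0.9,-0.9,0,0,0,0]]]'
sed -i 's/\.5865,\.1673/.586,.1672/' m.py; python3 -W ignore m.py; sleep 1; python3 -W ignore m.py
```

```text
clock: 6.8
tool_pos: [0.5272, 0.2185, 0.1416]
orientation: [-180.0, 0.0, 138.1]
force: [-3.4, -0.8, -1.4]
opening: 0.0008
[0.52718777 0.21852073 0.14157548] [-3.38126389 -0.76526309 -1.35161927]
scene 59 pin [0.5364478  0.23173793] R 0.08136685410677488 ang 127.51703709097453 std [0.0017 0.0033 0.0116]
scene mirror 259
  face angle 19.869246 normal -70.13075 offset 0.0012564808565969803
side 39 pin [0.5350022  0.23086334] R 0.08157080487826349 ang 128.69662832268318 std [0.0033 0.0027 0.0119]
side mirror 302
  face angle 15.569265 normal -74.43073 offset 0.001521339315745436
[0.52722287 0.21853284 0.14159389] [-3.46795717  0.71935469 -1.81307778]
scene 60 pin [0.53688755 0.23143126] R 0.08085596311325131 ang 127.402217993851 std [0.0016 0.0033 0.0116]
scene mirror 265
  face angle 19.186134 normal -70.813866 offset 0.0019259344628611745
side 37 pin [0.53473138 0.2315458 ] R 0.08227304072750456 ang 128.546684464143 std [0.0032 0.0037 0.0113]
side mirror 292
  face angle 16.506102 normal -73.4939 offset 0.002252730931687293
```

```bash
for i in 1 2 3 4 5 6 7 8; do python3 -W ignore m.py; done > log; grep normal log | awk '{print $5}' | paste - - | awk '{a+=$1;b+=$2}END{print "mirror",a/NR,b/NR}'; grep ang log | awk '{print $1, $(NF)}' >/dev/null; for n in scene side; do grep "^$n.*ang" log | sed 's/.*ang \([0-9.]*\).*/\1/' | awk -v n=$n '{a+=$1}END{print n,"pin",a/NR}'; done; tail -8 log | head -1
```

```text
mirror -70.299 -73.9664
scene pin 127.665
side pin 128.229
  face angle 15.81269 normal -74.18731 offset 0.00214327899726218
```

```bash
python3 -m pendant '[[[-0.5,-0.5,0,0,0,0],[-0.5,-0.5,0,0,0,0],[-0.5,-0.5,0,0,0,0],[-0.5,-0.5,0,0,0,0],[-0.5,-0.5,0,0,0,0],[-0.5,-0.5,0,0,0,0],[-0.5,-0.5,0,0,0,0],[-0.5,-0.5,0,0,0,0]]]'
for i in 1 2 3 4 5 6 7 8; do python3 -W ignore m.py; done > log; grep normal log | awk '{print $5}' | paste - - | awk '{a+=$1;b+=$2}END{print "mirror",a/NR,b/NR}';  for n in scene side; do grep "^$n.*ang" log | sed 's/.*ang \([0-9.]*\).*/\1/' | awk -v n=$n '{a+=$1}END{print n,"pin",a/NR}'; done; grep '^\[' log
```

```text
clock: 8.8
tool_pos: [0.5267, 0.218, 0.1416]
orientation: [180.0, -0.0, 138.1]
force: [-4.0, 0.1, -1.2]
opening: 0.0003
mirror -69.7707 -73.2172
scene pin 128.122
side pin 128.451
[0.52669216 0.21802805 0.14156413] [-3.98906459  0.11100953 -1.21513854]
[0.5266716  0.21803664 0.1415571 ] [-3.99527311  0.02756583 -0.71168083]
[0.52668896 0.21803673 0.14156585] [-3.13030499 -0.31119061 -2.24853355]
[0.52669049 0.2180145  0.14155074] [-4.38131428 -0.44976408 -1.15868171]
[0.52666714 0.2180041  0.14155018] [-4.43553599 -0.1245101  -1.03434459]
[0.5266507  0.21800957 0.14154244] [-3.96882743  0.85983266 -2.45312094]
[0.5267007  0.21805391 0.14156158] [-2.96881529  0.67448236 -1.31423111]
[0.52667891 0.21804548 0.1415648 ] [-3.99572435  0.89842289 -1.26478934]
```

Normal is about −71.5° (mirror fit) or −71.7° (pin), against a target of −71.65°. The mirror is steady and the push is about 4 N, so I'm handing it in.

```bash
python3 -c "
from plant import *
print(close_job())"
```

```text
the job is handed in; nothing more can be done
None
```

I pushed the pin of the grey stand's mirror with the flat side of the shut fingers, from the stand's −x side. I handed the job in with the fingers still holding it there, at about 9.6 s of the 38 s. The push was about 4 N, and no reading went above about 7 N.

**Last checks:**
- **Mirror angle:** the normal came out at −71.5° from the mirror-face fits and −71.7° from the pin. The target is −71.65°, halfway between the lens direction (about −61.6°) and the mark direction (about −81.8°). That is a turn of about 20° from rest.
- **Stillness:** over the last eight readings the tool position stayed within 0.1 mm.

**What was less certain:**
- **Disagreement between views:** single-view mirror fits differed by about 3.5° (−69.8° from the scene camera, −73.2° from the side camera). About 2.3° of that was already there at rest, so I used averages and the change from rest. I put the remaining uncertainty at about ±0.5° of mirror angle.
- **No direct sight of the cross:** I never saw it in the mirror, so its being centred rests on the geometry alone.
- **Force direction:** the measured push pointed somewhat off the finger face's normal. I put that down to friction and sensor noise but did not confirm it.
- **Loose items:** I saw no contact with them in the pictures, but I did not measure their positions afterwards.

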